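Vent a vacuum desiccator and crack its stuck lid

TASK

Vent the small vacuum desiccator first: turn the collar of its vent valve anticlockwise until the pointer nose stands at the vent line. Then take the lid by its handle, break it free of its sticky gasket without letting it fly up, and finish holding it by the handle, still, about 25 mm open at the front edge: do not let go, set it down or prop it. Leave the other things on the bench where they are.

Things in the scene. Friction and masses are not known exactly. Their poses are not given: they have to be found in the camera images.
- desiccator: small bench vacuum desiccator: white housing 210 (its x) x 250 (its y) x 100 mm high, fixed. Origin: centre of its underside; x from its front (lid handle, facing the robot) to its back (hinge), y to its left, z up. A clear lid in an aluminium frame covers its left part; the deck on its right, 100 mm above the bench, has the vent valve in front and a 32 mm steel hose barb 105 mm behind it
- lid (a joint): opening angle of the lid, rad: 0 shut, to 0.9; 0.138 = front edge 25 mm open. Sticky gasket: pulled straight up at the handle, the lid yields about 1 mm, breaks loose at a peak of 15 to 20 N, and the pull then drops: half at 3 to 4 mm of rise, nearly all gone at 10 mm. After that it weighs 2.5 to 4.5 N at the handle and falls shut if let go
- vent_collar (a joint): angle of the vent valve's collar, rad, growing anticlockwise from above: 0 (sealed, nose at the small dot) to 1.75 (end stop); at 1.40 the nose stands at the vent line. Stiff (0.06 N m); it stays where it is left
- collar_grip (a point): point on the collar's vertical axis, 152 mm above the bench, a good height to grip. The collar is a knurled cylinder 44 mm in diameter, 27 to 63 mm above the deck, topped by a 5 mm screw end, captive on a fixed plinth disc 70 mm in diameter whose top is 26 mm above the deck. The lid's side edge runs 38 mm from the axis, its top 18 mm above the deck
- collar_nose (a point): tip of the collar's pointer nose: a rib 7 mm wide and 8 mm high at the collar's foot that stands out to 31 mm from the axis, with a pale line on it that continues over the collar's top; it turns with the collar
- vent_line (a point): the vent mark: outer part of the one dark radial line, 3.5 mm wide, on the top and side of the plinth, straight in front of the collar's axis (towards the desiccator's -x); this point is 31 mm from the axis, on the plinth's top. The nose must end above it
- handle_mid (a point): middle of the bar of the lid's steel bridge handle: a level round bar 12 mm thick and 90 mm long along the desiccator's y axis, on two 12 mm posts at its ends, fixed on the lid near its front edge. With the lid shut it is 152 mm above the bench, 34 mm above the lid's top face (28 mm clear below the bar), 171 mm in front of and 43 mm above the hinge axis
- lid_hinge (a point): point on the lid's hinge axis, in the middle of its width, 109 mm above the bench at the desiccator's back; the axis is level and runs along the desiccator's y axis
- lid_front (a point): middle of the lower front edge of the lid, 182 mm in front of the hinge axis and 5 mm below it when shut; the lid is 182 mm deep, 170 mm wide and 14 mm thick, its top 118 mm above the bench when shut
- media_bottle: closed glass laboratory bottle with a screw cap, 70 mm in diameter, 140 mm tall; origin at the centre of its underside. A bystander, loose
- tape_roll: roll of paper tape lying flat, 90 mm across, 25 mm high; origin at the centre of its underside. A bystander, loose
- calculator: pocket calculator, 115 x 72 x 12 mm, lying flat; origin at the centre of its underside. A bystander, loose
- tube_rack: flat rack for small tubes, 85 x 128 x 30 mm; origin at the centre of its underside. A bystander, loose
- beaker: small open glass beaker, 68 mm across, 85 mm tall; origin at the centre of its underside. A bystander, loose
- lab_timer: small flat laboratory timer, 48 x 48 x 16 mm, lying flat; origin at the centre of its underside. A bystander, loose

How it is judged:
On the way, in this order (a step that is already met when the one before it is completed fails the run):
1. the vent collar's nose stands at the vent line, with the lid still shut (value of joint vent_collar between 1.25 and 1.55 rad and value of joint lid below 0.02 rad), for 0.2 s.
2. the lid has broken free of the gasket (value of joint vent_collar between 1.25 and 1.55 rad and value of joint lid above 0.05 rad), for 0.1 s.
At the end, for the whole second after the job is handed in: The robot's fingers are on the lid's handle (over 1 N) and hold the lid still, 15 to 36 mm open at its front edge (0.082 to 0.200 rad); no other loose thing touches the lid; the vent collar's nose is still within 0.15 rad of the vent line (value of joint lid between 0.082 and 0.2 rad and velocity of joint lid between -0.05 and 0.05 rad/s and value of joint vent_collar between 1.25 and 1.55 rad and contact force between lid and media_bottle below 0.2 N and contact force between lid and tape_roll below 0.2 N and contact force between lid and calculator below 0.2 N and contact force between lid and tube_rack below 0.2 N and contact force between lid and beaker below 0.2 N and contact force between lid and lab_timer below 0.2 N and (contact force between the fingers and lid_c5 above 1 N or contact force between the fingers and lid_c6 above 1 N or contact force between the fingers and lid_c7 above 1 N)); the arm keeps its last pose, push and grip.
It fails at once if the lid is pulled open before the vent collar is at its line (value of joint lid above 0.03 rad and value of joint vent_collar below 1.25 rad).
It fails at once if the lid flies up, more than 54 mm open at its front edge (value of joint lid above 0.3 rad).
It fails at once if something else on the bench is knocked or moved more than 30 mm (distance of any of media_bottle, tape_roll, calculator, tube_rack, beaker, lab_timer from where it was at the start of the episode above 0.03 m).
It also fails if it takes over 54 s, if anything falls off the work surface, if the arm or the gripper's body presses on something with over 40 N, if the wrist force passes 120 N, or if a joint passes its speed limit or range.

ROBOT

A 6-joint arm with a two-finger parallel gripper is mounted at the origin on the work surface. World frame = base frame: x ahead of the robot, y to its left, z up, the work surface at z = 0. Lengths are in m, angles in rad, forces in N, time in s.
With the tool pointing down it reaches from about 0.25 to 0.725 m from the base axis. Payload 4 kg.
Tool frame: the origin (TCP) lies midway between the tips of the shut fingers; the grasp point (between the pads) lies 19 mm behind it (bot.grip_point_offset is the distance from the TCP to the grasp point, in m); z points along the fingers, y is the line along which they close (so a half turn about z gives the same grasp; the last joint's range is limited). The gripper opens to 85 mm and grips with 20 to 120 N. Pads are 22 mm wide; open, the fingers measure 114 mm over their backs; the gripper's body (76 mm by 85 mm) begins 54 mm behind the grasp point. The pads swing forward as they close: fully open they stand 13 mm farther back than shut.
Start: joints at [-1.19, 0.241, 0.005, 1.335, 0, 1.571], TCP at [0.186, -0.464, 0.231] pointing down, gripper open.
Joint ranges: [-2.72, 2.72], [-1.05, 1.87], [-1.09, 1.28], [-1.99, 2.15], [-1.42, 1.44], [-3.14, 3.14]. Speed limits (rad/s): [2.79, 2.79, 3.14, 3.14, 3.14, 3.14].

INTERFACE

Orientations are given as a unit quaternion [x, y, z, w].
In Python, from workcell import bot gives the robot as it stands.
- The arm moves only by the tool step_arm, never from a script. Its argument "targets" is text: rows parted by semicolons, each of 7 numbers parted by spaces: the opening, from -1 (shut) to 1 (fully open), so that 0 is half open, then the shift along the world's x, y, z normalised to -1 to 1, where 1 is 0.5 m, then the turn, a rotation vector about the world's x, y, z normalised to -1 to 1, where 1 is pi/4 rad. In form: gripper x y z wx wy wz; .... A call has 1 to 10 rows; each row is the pose to reach, as a shift and turn from the pose commanded when the call began; what a row does not reach only later rows make up. A row lasts 1/12 s, in which the tool goes at most 41.7 mm and 7.16 degrees, less where a joint would pass 70% of its speed; a pose out of reach is approached as far as the arm can. A call with a number of a shift or a turn outside -1 to 1 is refused whole. A call with a gripper value outside its range is refused whole. The fingers move at their own pace and stop on an object; the grip force is fixed at half the most. Time passes only in rows, so rows that repeat a pose let the fingers close. It gives the time, the measured TCP pose, the force, the opening and the grip force at its end, in the units of the state.
- bot.get_obs(): the state, without advancing time (a new reading comes with each control period).
- bot.camera(name): name is "side" or "top" or "wrist"; returns the picture (480x640x3 uint8, red, green, blue); there is no depth.
- bot.camera_info(name): a dict with "vertical_fov" (degrees; the focal length in pixels is half the picture's height over the tangent of half this angle, whatever the lens; pixels are square), "cx", "cy" (the principal point, pixels), "pose" (4x4, takes a point from camera to world coordinates). Camera axes: x right, y up, looking along -z (the intrinsics and any distortion apply to the point x, -y, -z); pixel columns grow to the right and rows downward; lengths in m; the calibration is good to about 2 mm. A picture is of the moment at which its call begins: read the wrist's pose just before it. camera_info takes no time and is no camera call; for the wrist camera it gives the pose at the moment of the call.
- bot.job_done(): hands the job in; it is judged then, once.
The state is a dict: "clock": time; "joint_pos": joint angles; "joint_vel": joint speeds; "tau": joint torques, N m; "eef_pos": TCP position; "tool_rot": TCP orientation; "ft_force": force on the tool from outside, world axes, zero at the start; "ft_torque": the same for the moment, N m; "grip_width": finger opening in m; "grasp_force": force on a finger pad.
Only numpy, scipy, OpenCV 4.12 (cv2) and the standard library are available. Lean on these libraries where they do the work, as an engineer would, in place of code of your own. Each camera call takes 0.05 s, during which the arm holds its last target. There are 200 camera calls.

## Working session

There is one attempt and no reset: what is moved stays moved. The work goes in short steps, Python scripts to look and compute and a tool call to move; the robot and the scene stay as the last step left them, time stands still between calls to the robot, and variables do not carry over. Pictures are saved under pics/ and viewed, at most 10 in all, crops included, and the job is handed in when it is done.

Besides the shell and the picture viewer there is one more tool, called after "Call:" by a JSON object that holds its "op" and its "data". step_arm: Moves the arm, as the interface text tells. Scaled input: -1 to 1 covers 0.5 m each way for a shift and pi/4 rad each way for a turn. Its arguments: {"type":"object","properties":{"targets":{"type":"string"}},"required":["targets"]}

```bash
mkdir -p pics; ls
python3 - <<'E'
from workcell import bot
import cv2,numpy as np
np.set_printoptions(precision=4,suppress=True)
for n in("top","side"):
    im=bot.camera(n);cv2.imwrite(f"pics/{n}0.png",im[:,:,::-1])
for n in("top","side","wrist"):
    i=bot.camera_info(n);print(n,{k:v for k,v in i.items()})
o=bot.get_obs();print(o)
E
```

```text
pics
top {'vertical_fov': 50.0135785489458, 'cx': 322.0871601430828, 'cy': 229.37876749240738, 'pose': array([[ 0.0101,  0.9969, -0.078 ,  0.5104],
       [-0.9999,  0.0103,  0.0027,  0.0328],
       [ 0.0035,  0.078 ,  0.9969,  1.0064],
       [ 0.    ,  0.    ,  0.    ,  1.    ]])}
side {'vertical_fov': 53.709824234861834, 'cx': 313.9618328244452, 'cy': 242.23215765755037, 'pose': array([[ 0.9854,  0.1271, -0.1133,  0.4582],
       [-0.1691,  0.6515, -0.7395, -0.6027],
       [-0.0201,  0.7479,  0.6635,  0.6944],
       [ 0.    ,  0.    ,  0.    ,  1.    ]])}
wrist {'vertical_fov': 67.45438624807797, 'cx': 321.0042512722736, 'cy': 243.17126607380385, 'pose': array([[ 0.3708,  0.8835,  0.2864,  0.2596],
       [-0.9287,  0.3533,  0.1125, -0.4343],
       [-0.0018, -0.3077,  0.9515,  0.3742],
       [ 0.    ,  0.    ,  0.    ,  1.    ]])}
{'clock': 0.1, 'joint_pos': array([-1.19  ,  0.2414,  0.0039,  1.3352,  0.    ,  1.5708]), 'joint_vel': array([ 0.0009, -0.0008,  0.0029, -0.0018,  0.0002,  0.0003]), 'tau': array([ -0.0006, -37.3139,  25.3009,   0.0109,  -0.    ,   0.    ]), 'eef_pos': array([ 0.1856, -0.4637,  0.2305]), 'tool_rot': array([ 0.9819,  0.1892, -0.0002, -0.0009]), 'ft_force': array([ 0.3618, -0.2005, -1.4091]), 'ft_torque': array([ 0.0482,  0.0172, -0.0072]), 'grasp_force': 0.0, 'grip_width': 0.0856857445109256}
```

View pics/top0.png

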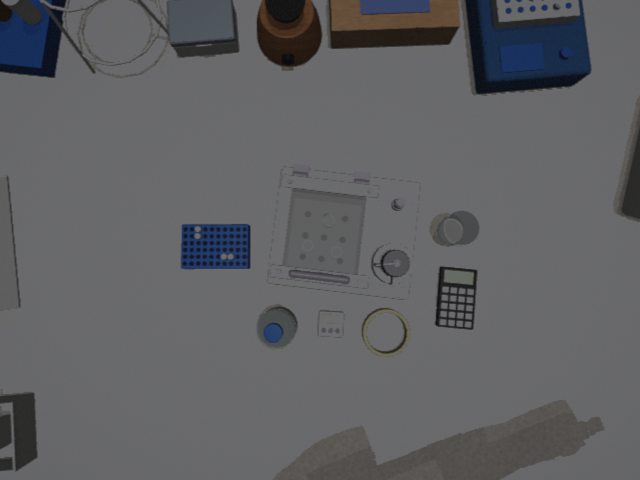

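View pics/side0.png

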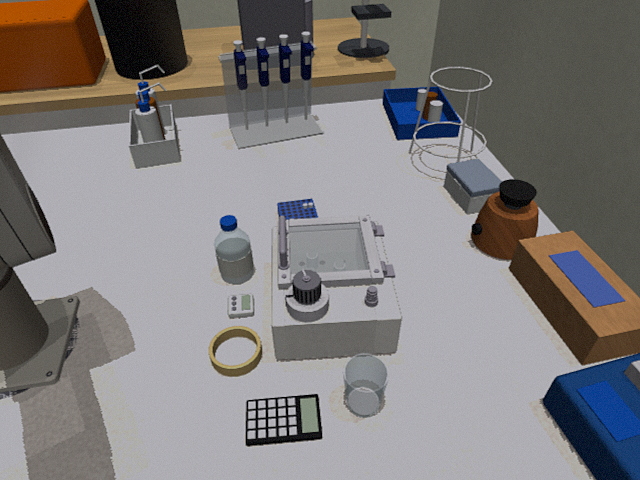

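Run:
```python
import cv2,numpy as np
a=cv2.imread("pics/top0.png")[160:304,264:426];b=cv2.imread("pics/side0.png")[205:365,255:415]
a=cv2.resize(a,None,fx=4,fy=4,interpolation=2);b=cv2.resize(b,None,fx=4,fy=4,interpolation=2)[:576]
a=cv2.convertScaleAbs(a,alpha=1.6)
cv2.imwrite("pics/c_top.png",a);cv2.imwrite("pics/c_side.png",b)
```

```text
(no output)
```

View pics/c_top.png

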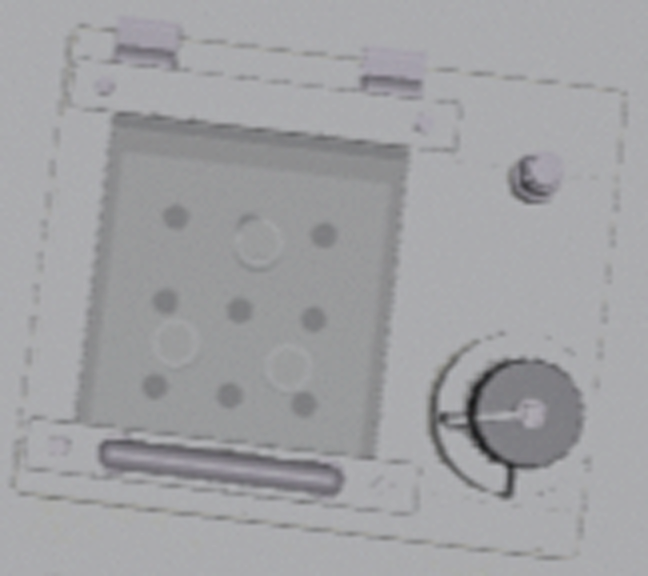

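View pics/c_side.png

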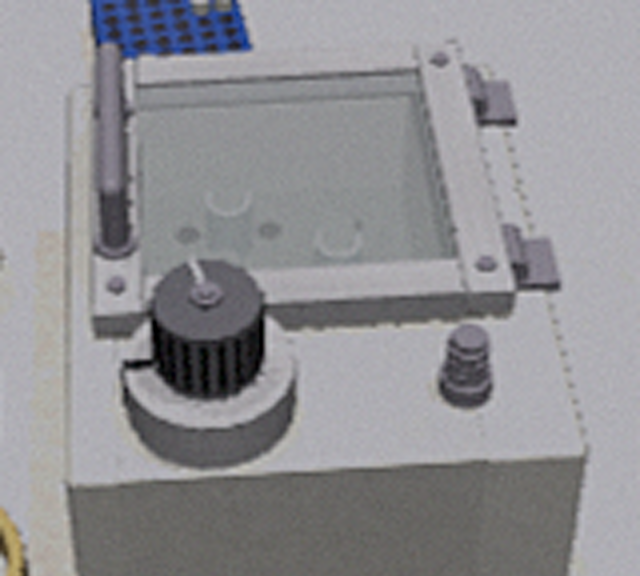

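```bash
cat > h.py <<'E'
from workcell import bot
import numpy as np
np.set_printoptions(precision=4,suppress=True)
def ray(n,u,v,info=None):
    i=info or bot.camera_info(n);f=240/np.tan(np.radians(i["vertical_fov"])/2)
    P=np.array(i["pose"]);d=P[:3,:3]@np.array([(u-i["cx"])/f,-(v-i["cy"])/f,-1]);return P[:3,3],d
def onz(r,z): return r[0]+r[1]*(z-r[0][2])/r[1][2]
def tri(*rs):
    A=0;b=0
    for o,d in rs:
        d=d/np.linalg.norm(d);M=np.eye(3)-np.outer(d,d);A=A+M;b=b+M@o
    p=np.linalg.solve(A,b);return p,[np.linalg.norm(np.cross(p-o,d/np.linalg.norm(d)))*1e3 for o,d in rs]
E
python3 - <<'E'
from h import *
T=lambda x,y:ray("top",(x+.5)/4-.5+264,(y+.5)/4-.5+160)
S=lambda x,y:ray("side",(x+.5)/4-.5+255,(y+.5)/4-.5+205)
for n,t,s in(("screw",(532,412),(206,293)),("barb",(542,165),(468,335)),("hmid",(221,467),(112,118)),("hR",(334,480),(114,182)),("hL",(108,454),(108,52))):
    print(n,*tri(T(*t),S(*s)))
c=onz(T(532,412),.165);print("screw z",c,onz(S(206,293),.166))
print("barb",onz(T(542,165),.132),onz(S(468,335),.132))
a,b=onz(T(108,454),.155),onz(T(334,480),.155);print("h",a,b,(a+b)/2,np.linalg.norm(a-b),np.degrees(np.arctan2(*(a-b)[:2])))
a,b=onz(S(108,52),.156),onz(S(114,182),.156);print("h side",a,b,(a+b)/2)
print("vent",onz(T(508,492),.126),"nose",onz(T(444,420),.134))
print("corners",onz(S(70,485),.1),onz(S(585,458),.1))
for n,u,v,z in(("bottle cap",273,333,.14),("timer",330,323,.016),("tape",386,332,.02)):print(n,onz(ray("top",u,v),z))
E
```

```text
screw [ 0.5229 -0.0918  0.1644] [np.float64(0.1805818496906796), np.float64(0.1805818496905348)]
barb [ 0.6284 -0.1012  0.1293] [np.float64(1.167254655104744), np.float64(1.1672546551048333)]
hmid [0.4998 0.035  0.151 ] [np.float64(0.5789650742920226), np.float64(0.5789650742919946)]
hR [ 0.4952 -0.0116  0.1554] [np.float64(0.7278648946035716), np.float64(0.7278648946033678)]
hL [0.5042 0.0819 0.1508] [np.float64(0.04266851483293699), np.float64(0.04266851483276692)]
screw z [ 0.5231 -0.0917  0.165 ] [ 0.5225 -0.0934  0.166 ]
barb [ 0.6292 -0.101   0.132 ] [ 0.6264 -0.1036  0.132 ]
h [0.5042 0.0817 0.155 ] [ 0.4944 -0.0116  0.155 ] [0.4993 0.035  0.155 ] 0.09372790361425637 5.959938891697311
h side [0.5038 0.0754 0.156 ] [ 0.4958 -0.0123  0.156 ] [0.4998 0.0315 0.156 ]
vent [ 0.4895 -0.0872  0.126 ] nose [ 0.5198 -0.059   0.134 ]
corners [ 0.4612 -0.1237  0.1   ] [ 0.6643 -0.1482  0.1   ]
bottle cap [0.4046 0.1103 0.14  ]
timer [0.4093 0.0133 0.016 ]
tape [ 0.3939 -0.0929  0.02  ]
```

Call:
{"op": "step_arm", "data": {"targets": "1 0.3 0.34 0.04 0 0 0.3; 1 0.3 0.34 0.04 0 0 0.3; 1 0.3 0.34 0.04 0 0 0.3; 1 0.3 0.34 0.04 0 0 0.3; 1 0.3 0.34 0.04 0 0 0.3; 1 0.674 0.744 0.04 0 0 0.667; 1 0.674 0.744 0.04 0 0 0.667; 1 0.674 0.744 0.04 0 0 0.667; 1 0.674 0.744 0.04 0 0 0.667; 1 0.674 0.744 0.04 0 0 0.667"}}

```text
clock: 0.93
eef_pos: [0.4652, -0.1536, 0.2506]
tool_rot: [0.899, 0.437, -0.0, -0.0]
ft_force: [2.1, -0.5, -0.4]
grip_width: 0.0851
grasp_force: 0.0
```

Call:
{"op": "step_arm", "data": {"targets": "1 0.1 0.11 0 0 0 0; 1 0.1 0.11 0 0 0 0; 1 0.1 0.11 0 0 0 0; 1 0.1 0.11 0 0 0 0; 1 0.1 0.11 0 0 0 0"}}

```text
clock: 1.35
eef_pos: [0.5137, -0.1005, 0.2502]
tool_rot: [0.899, 0.437, -0.001, -0.0]
ft_force: [-0.3, -0.7, -0.1]
grip_width: 0.0852
grasp_force: 0.0
```

Run:
```python
from h import *
import cv2
o=bot.get_obs();print(o["eef_pos"],o["tool_rot"],o["joint_pos"])
i=bot.camera_info("wrist");np.save("w1.npy",i["pose"])
cv2.imwrite("pics/w1.png",bot.camera("wrist")[:,:,::-1])
```

```text
[ 0.5137 -0.1005  0.2502] [ 0.8993  0.4373 -0.0009 -0.0004] [-0.193   0.282   0.1092  1.3998 -0.0005  2.0435]
```

View pics/w1.png

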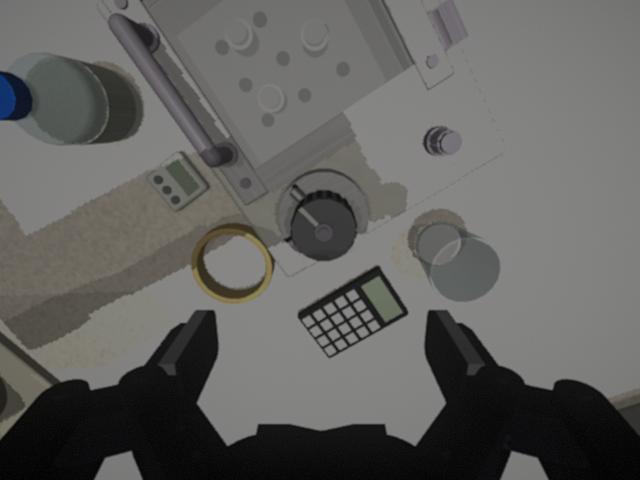

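Run:
```python
from h import *
i=bot.camera_info("wrist");i["pose"]=np.load("w1.npy")
W=lambda u,v:ray("wrist",u,v,i)
T=lambda x,y:ray("top",(x+.5)/4-.5+264,(y+.5)/4-.5+160)
S=lambda x,y:ray("side",(x+.5)/4-.5+255,(y+.5)/4-.5+205)
print("screw",onz(W(323,233),.166),*tri(W(323,233),S(206,293)),tri(W(323,233),S(206,293),T(532,412))[0])
print("h ends",onz(W(118,24),.155),onz(W(220,158),.155),"barb",onz(W(450,141),.132))
print("nose",onz(W(294,189),.134), "vent", onz(W(287,240),.126))
```

```text
screw [ 0.5228 -0.0914  0.166 ] [ 0.5226 -0.0918  0.1644] [np.float64(0.09106402898586843), np.float64(0.09106402898589396)] [ 0.5228 -0.0918  0.1644]
h ends [0.5052 0.0798 0.155 ] [ 0.4996 -0.0128  0.155 ] barb [ 0.6281 -0.1015  0.132 ]
nose [ 0.5211 -0.0598  0.134 ] vent [ 0.4901 -0.0879  0.126 ]
```

Call:
{"op": "step_arm", "data": {"targets": "1 0.018 0.0176 0 0 0 0; 1 0.018 0.0176 -0.06 0 0 0; 1 0.018 0.0176 -0.12 0 0 0; 1 0.018 0.0176 -0.18 0 0 0; 1 0.018 0.0176 -0.21 0 0 0; 1 0.018 0.0176 -0.23 0 0 0; 1 0.018 0.0176 -0.23 0 0 0; 1 0.018 0.0176 -0.23 0 0 0"}}

```text
clock: 2.07
eef_pos: [0.5236, -0.0921, 0.1363]
tool_rot: [0.9, 0.437, 0.0, 0.0]
ft_force: [-0.1, 0.1, 0.0]
grip_width: 0.0855
grasp_force: 0.0
```

Run:
```python
from h import *
o=bot.get_obs();print(o["eef_pos"],o["ft_force"])
```

```text
[ 0.5236 -0.0921  0.1363] [-0.1022  0.0777  0.0117]
```

Close.

Call:
{"op": "step_arm", "data": {"targets": "-1 0 0 0 0 0 0; -1 0 0 0 0 0 0; -1 0 0 0 0 0 0; -1 0 0 0 0 0 0; -1 0 0 0 0 0 0; -1 0 0 0 0 0 0; -1 0 0 0 0 0 0; -1 0 0 0 0 0 0; -1 0 0 0 0 0 0; -1 0 0 0 0 0 0"}}

```text
clock: 2.9
eef_pos: [0.5232, -0.0909, 0.1375]
tool_rot: [0.899, 0.437, 0.001, -0.0]
ft_force: [-4.1, 3.8, 7.3]
grip_width: 0.0422
grasp_force: 60.8
```

Call:
{"op": "step_arm", "data": {"targets": "-1 0 0 0 0 0 0.11; -1 0 0 0 0 0 0.22; -1 0 0 0 0 0 0.33; -1 0 0 0 0 0 0.44; -1 0 0 0 0 0 0.55; -1 0 0 0 0 0 0.66; -1 0 0 0 0 0 0.77; -1 0 0 0 0 0 0.88; -1 0 0 0 0 0 0.88; -1 0 0 0 0 0 0.88"}}

```text
clock: 3.73
eef_pos: [0.5229, -0.0908, 0.1374]
tool_rot: [0.698, 0.716, 0.001, -0.0]
ft_force: [-4.2, 2.4, 8.0]
grip_width: 0.0421
grasp_force: 61.2
```

Call:
{"op": "step_arm", "data": {"targets": "-1 0 0 0 0 0 0.11; -1 0 0 0 0 0 0.22; -1 0 0 0 0 0 0.33; -1 0 0 0 0 0 0.44; -1 0 0 0 0 0 0.55; -1 0 0 0 0 0 0.66; -1 0 0 0 0 0 0.77; -1 0 0 0 0 0 0.9; -1 0 0 0 0 0 0.9; -1 0 0 0 0 0 0.9"}}

```text
clock: 4.57
eef_pos: [0.5225, -0.0909, 0.1374]
tool_rot: [0.407, 0.913, 0.0, -0.0]
ft_force: [-5.5, 1.7, 8.5]
grip_width: 0.0424
grasp_force: 61.2
```

Run:
```python
from h import *
import cv2
o=bot.get_obs();print(o["eef_pos"],o["tool_rot"],2*np.degrees(np.arctan2(o["tool_rot"][1],o["tool_rot"][0])),o["ft_torque"],o["joint_pos"])
```

```text
[ 0.5225 -0.0909  0.1374] [ 0.4069  0.9135  0.0004 -0.0004] 131.97703333927655 [0.4744 1.0789 0.0792] [-0.1729  0.3593 -0.0827  1.1295  0.001   0.6653]
```

Call:
{"op": "step_arm", "data": {"targets": "1 0 0 0 0 0 0; 1 0 0 0 0 0 0; 1 0 0 0 0 0 0; 1 0 0 0 0 0 0; 1 0 0 0 0 0 0; 1 0 0 0.06 0 0 0; 1 0 0 0.12 0 0 0; 1 0 0 0.18 0 0 0; 1 0 0 0.24 0 0 0; 1 0 0 0.24 0 0 0"}}

```text
clock: 5.4
eef_pos: [0.5266, -0.0923, 0.2625]
tool_rot: [0.407, 0.913, 0.001, 0.006]
ft_force: [1.5, -0.1, 0.3]
grip_width: 0.0853
grasp_force: 0.0
```

Run:
```python
from h import *
import cv2
o=bot.get_obs();print(o["eef_pos"],o["tool_rot"],o["joint_pos"])
i=bot.camera_info("wrist");np.save("w2.npy",i["pose"])
im=bot.camera("wrist")[:,:,::-1]
u=i;f=240/np.tan(np.radians(i["vertical_fov"])/2)
P=i["pose"];q=P[:3,:3].T@(np.array([.5228,-.0917,.14])-P[:3,3]);c=(int(i["cx"]+f*q[0]/-q[2]),int(i["cy"]-f*q[1]/-q[2]));print(c)
x0,y0=max(c[0]-60,0),max(c[1]-50,0);print(x0,y0)
im2=im[y0:y0+100,x0:x0+120]
cv2.imwrite("pics/w2.png",cv2.convertScaleAbs(cv2.resize(im2,None,fx=6,fy=6,interpolation=2),alpha=1.4))
cv2.imwrite("pics/w2f.png",im)
```

```text
[ 0.5266 -0.0923  0.2625] [0.4073 0.9133 0.0014 0.0057] [-0.1735  0.2901  0.1519  1.4208 -0.      0.6656]
(315, 228)
255 178
```

View pics/w2.png

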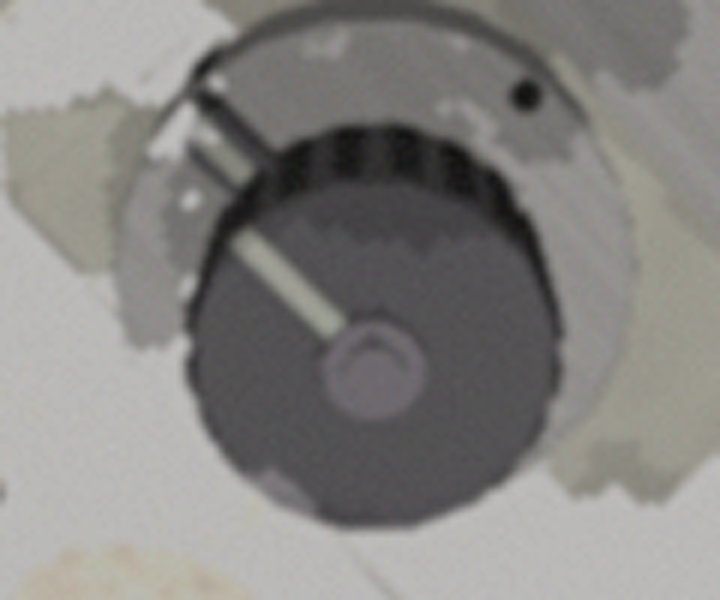

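Run:
```python
from h import *
i=bot.camera_info("wrist");i["pose"]=np.load("w2.npy")
W=lambda u,v,z:onz(ray("wrist",(u+.5)/6-.5+255,(v+.5)/6-.5+178,i),z)
s=W(372,370,.167);print("screw",s)
def ang(n,u,v,z):
    p=W(u,v,z);d=p[:2]-np.array([.5228,-.0917]);print(n,p,np.hypot(*d)*1e3,np.degrees(np.arctan2(d[1],d[0])))
ang("pale top out",240,240,.163);ang("pale top in",335,325,.163)
ang("nose pale",245,170,.135);ang("nose pale out",205,133,.135)
ang("strip1 in",268,158,.126);ang("strip1 out",207,97,.126);ang("strip2",200,150,.135);ang("strip1 as nose",207,97,.135)
ang("dot",527,95,.126);ang("side line",195,78,.123)
```

```text
screw [ 0.5231 -0.091   0.167 ]
pale top out [ 0.5021 -0.0904  0.163 ] 20.76658221658693 176.323931588483
pale top in [ 0.517  -0.0908  0.163 ] 5.829592090050242 170.65742663518398
nose pale [ 0.4999 -0.0896  0.135 ] 22.96366818020042 174.6851979975047
nose pale out [ 0.493  -0.0893  0.135 ] 29.859998515449874 175.42611267154092
strip1 in [ 0.502  -0.0882  0.126 ] 21.046801372797148 170.46824429600053
strip1 out [ 0.4908 -0.0874  0.126 ] 32.26799425374957 172.3139047780474
strip2 [ 0.494  -0.0914  0.135 ] 28.82323490259238 179.437302382441
strip1 as nose [ 0.4902 -0.0856  0.135 ] 33.11507091159319 169.44289454926752
dot [ 0.5218 -0.0593  0.126 ] 32.36788419406152 91.79240237132443
side line [ 0.4882 -0.0871  0.123 ] 34.8953117934122 172.41945635616926
```

Run:
```python
import cv2
im=cv2.imread("pics/w2f.png")[188:228,270:320]
cv2.imwrite("pics/w3.png",cv2.convertScaleAbs(cv2.resize(im,None,fx=14,fy=14,interpolation=2),alpha=1.5))
```

```text
(no output)
```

View pics/w3.png

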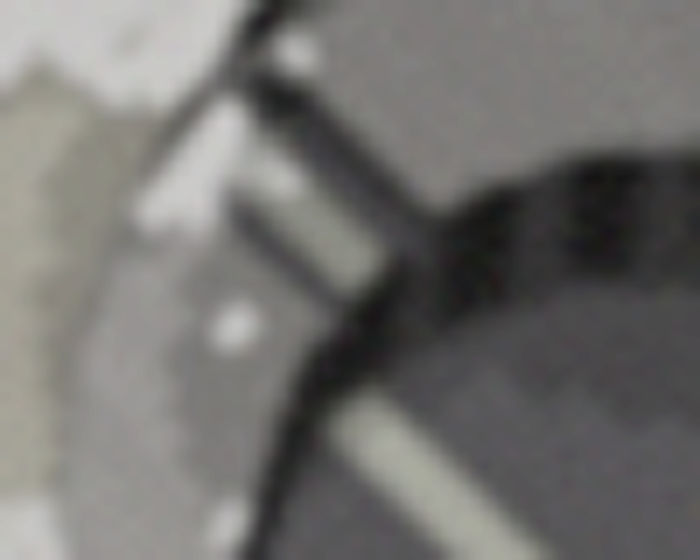

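Call:
{"op": "step_arm", "data": {"targets": "0 -0.054 0.05 0 0 0 -0.13; 0 -0.054 0.1 0 0 0 -0.26; 0 -0.054 0.15 0 0 0 -0.39; 0 -0.054 0.2 0 0 0 -0.52; 0 -0.054 0.254 0 0 0 -0.65; 0 -0.054 0.254 0 0 0 -0.78; 0 -0.054 0.254 0 0 0 -0.9; 0 -0.054 0.254 0 0 0 -0.9; 0 -0.054 0.254 0 0 0 -0.9"}}

```text
clock: 6.2
eef_pos: [0.4959, 0.0354, 0.2547]
tool_rot: [0.697, 0.717, -0.001, -0.001]
ft_force: [0.9, -0.5, -0.9]
grip_width: 0.0426
grasp_force: 0.0
```

Run:
```python
from h import *
import cv2
o=bot.get_obs();r=o["tool_rot"];print(o["eef_pos"],r,2*np.degrees(np.arctan2(r[1],r[0])),o["ft_force"],o["grip_width"])
i=bot.camera_info("wrist");np.save("w4.npy",i["pose"])
cv2.imwrite("pics/w4.png",bot.camera("wrist")[:,:,::-1])
```

```text
[0.4959 0.0354 0.2547] [ 0.6973  0.7168 -0.0007 -0.0006] 91.58542224976519 [ 0.9413 -0.4846 -0.8805] 0.042649963521695165
```

View pics/w4.png

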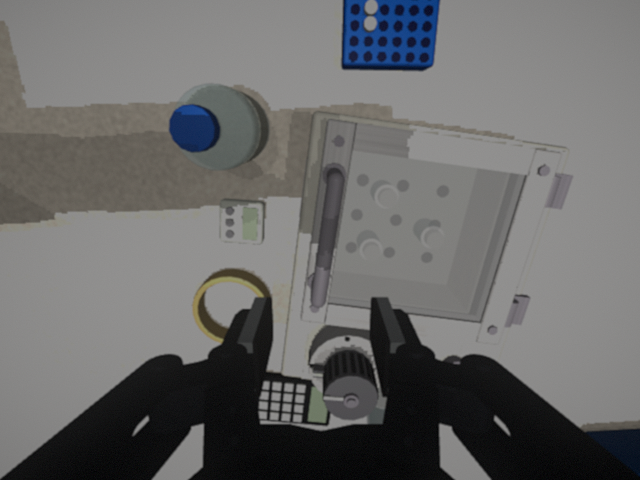

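Run:
```python
from h import *
i=bot.camera_info("wrist");i["pose"]=np.load("w4.npy")
a,b=[onz(ray("wrist",u,v,i),.155) for u,v in((336,170),(318,308))]
print(a,b,(a+b)/2,np.degrees(np.arctan2(*(a-b)[:2])),np.linalg.norm(a-b))
print(bot.get_obs()["eef_pos"])
```

```text
[0.505  0.0874 0.155 ] [ 0.4954 -0.0157  0.155 ] [0.5002 0.0358 0.155 ] 5.281667588102388 0.10354954788783481
[0.496  0.0352 0.2549]
```

Call:
{"op": "step_arm", "data": {"targets": "0 0.008 0 0 0 0 -0.08; 0 0.008 0 0 0 0 -0.162; 0 0.008 0 -0.05 0 0 -0.162; 0 0.008 0 -0.1 0 0 -0.162; 0 0.008 0 -0.15 0 0 -0.162; 0 0.008 0 -0.2 0 0 -0.162; 0 0.008 0 -0.225 0 0 -0.162; 0 0.008 0 -0.244 0 0 -0.162; 0 0.008 0 -0.244 0 0 -0.162; 0 0.008 0 -0.244 0 0 -0.162"}}

```text
clock: 7.08
eef_pos: [0.5004, 0.0351, 0.1338]
tool_rot: [0.742, 0.67, -0.0, -0.0]
ft_force: [0.5, -0.1, 0.1]
grip_width: 0.043
grasp_force: 0.0
```

Call:
{"op": "step_arm", "data": {"targets": "-1 0 0 0 0 0 0; -1 0 0 0 0 0 0; -1 0 0 0 0 0 0; -1 0 0 0 0 0 0; -1 0 0 0 0 0 0; -1 0 0 0 0 0 0; -1 0 0 0 0 0 0; -1 0 0 0 0 0 0; -1 0 0 0 0 0 0"}}

```text
clock: 7.83
eef_pos: [0.4995, 0.0355, 0.1351]
tool_rot: [0.742, 0.67, -0.0, -0.0]
ft_force: [-4.5, 1.0, 5.3]
grip_width: 0.0101
grasp_force: 58.5
```

Call:
{"op": "step_arm", "data": {"targets": "-1 0 0 0.002 0 0 0; -1 0 0 0.004 0 0 0; -1 0 0 0.006 0 0 0; -1 0.001 0 0.008 0 0 0; -1 0.001 0 0.01 0 0 0; -1 0.002 0 0.012 0 0 0; -1 0.002 0 0.012 0 0 0; -1 0.002 0 0.012 0 0 0"}}

```text
clock: 8.5
eef_pos: [0.5006, 0.0354, 0.1397]
tool_rot: [0.742, 0.67, -0.001, -0.001]
ft_force: [-2.8, 1.5, -9.8]
grip_width: 0.0101
grasp_force: 59.1
```

Call:
{"op": "step_arm", "data": {"targets": "-1 0.001 0 0.002 0 0 0; -1 0.001 0 0.004 0 0 0; -1 0.002 0 0.006 0 0 0; -1 0.003 0 0.008 0 0 0; -1 0.004 0 0.011 0 0 0; -1 0.005 0 0.014 0 0 0; -1 0.006 0 0.017 0 0 0; -1 0.007 -0.001 0.02 0 0 0; -1 0.007 -0.001 0.02 0 0 0"}}

```text
clock: 9.25
eef_pos: [0.5041, 0.035, 0.151]
tool_rot: [0.742, 0.67, -0.0, -0.001]
ft_force: [-6.3, 2.4, -4.2]
grip_width: 0.0099
grasp_force: 59.7
```

Call:
{"op": "step_arm", "data": {"targets": "-1 0.001 0 0.003 0 0 0; -1 0.002 0 0.006 0 0 0; -1 0.003 0 0.009 0 0 0; -1 0.005 0 0.012 0 0 0; -1 0.007 -0.001 0.014 0 0 0; -1 0.007 -0.001 0.014 0 0 0; -1 0.007 -0.001 0.014 0 0 0; -1 0.007 -0.001 0.014 0 0 0; -1 0.007 -0.001 0.014 0 0 0; -1 0.007 -0.001 0.014 0 0 0"}}

```text
clock: 10.08
eef_pos: [0.5067, 0.0347, 0.1582]
tool_rot: [0.742, 0.67, -0.0, -0.001]
ft_force: [-8.5, 3.0, 0.2]
grip_width: 0.0097
grasp_force: 59.5
```

Run:
```python
from h import *
import cv2
o=bot.get_obs();print(o["eef_pos"],o["ft_force"],o["grasp_force"],o["joint_vel"])
im=bot.camera("side")[:,:,::-1][195:355,225:425]
cv2.imwrite("pics/s5.png",cv2.resize(im,None,fx=3.7,fy=3.7,interpolation=2))
```

```text
[0.5067 0.0347 0.1582] [-8.518   3.0057  0.1803] 59.52945113182068 [ 0.0014  0.0011  0.0008  0.0007  0.     -0.002 ]
```

View pics/s5.png

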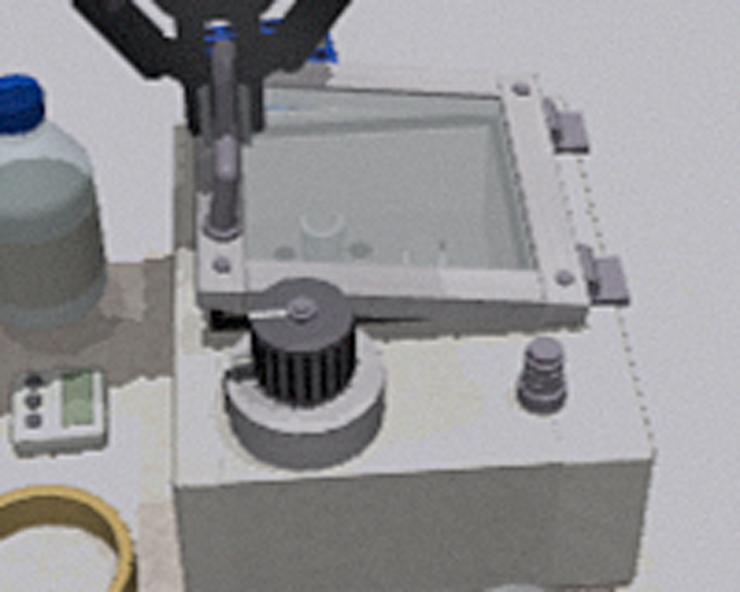

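Run:
```python
from h import *
yw=np.radians(-5.6);X=np.array([np.cos(yw),np.sin(yw),0]);Z=np.array([0,0,1.])
H=np.array([.5,.035,.109])+.171*X
i=bot.camera_info("side");f=240/np.tan(np.radians(i["vertical_fov"])/2);P=np.array(i["pose"])
def proj(p):q=P[:3,:3].T@(p-P[:3,3]);return np.array([i["cx"]-f*q[0]/q[2],i["cy"]+f*q[1]/q[2]])
c=lambda x,y,s,ox,oy:((x+.5)/s-.5+ox,(y+.5)/s-.5+oy)
for n,a,b,z in(("screw",(116,284),(222,265),.119),("post foot",(116,240),(222,230),.119),("bar end",(114,182),(228,160),.156)):
    p=onz(ray("side",*c(*a,4,255,205)),z);m=np.array(c(*b,3.7,225,195));v=p-H;x,zz=v@X,v[2];Y=v-x*X-zz*Z
    for t in(0,.08,.12,.14,.16,.2):
        q=H+Y+X*(x*np.cos(t)+zz*np.sin(t))+Z*(-x*np.sin(t)+zz*np.cos(t));print(n,t,proj(q)-m)
```

```text
screw 0 [-1.0101  9.3682]
screw 0.08 [-0.7187  3.5695]
screw 0.12 [-0.3222  0.6262]
screw 0.14 [-0.0602 -0.8544]
screw 0.16 [ 0.2446 -2.3401]
screw 0.2 [ 0.9834 -5.3245]
post foot 0 [-1.0101  7.8277]
post foot 0.08 [-0.7252  2.0709]
post foot 0.12 [-0.3391 -0.849 ]
post foot 0.14 [-0.0842 -2.3174]
post foot 0.16 [ 0.2123 -3.7905]
post foot 0.2 [ 0.9306 -6.7485]
bar end 0 [-3.1318 12.2466]
bar end 0.08 [-1.0617  6.1191]
bar end 0.12 [0.2375 3.0521]
bar end 0.14 [0.9534 1.5203]
bar end 0.16 [ 1.7134 -0.0093]
bar end 0.2 [ 3.3662 -3.0591]
```

```bash
python3 -c "
from workcell import bot
print(bot.job_done())"
```

```text
the job is handed in; nothing more can be done
None
```

I turned the vent collar to its line, broke the lid free, and handed the job in with the gripper holding the lid still by the handle at about 0.13 rad (roughly 24 mm open); the hand-in gave no pass or fail verdict.

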